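# Shut the dust box and lift out its filter cassette

### The arm

A 6-joint arm with a two-finger parallel gripper is mounted at the origin on the work surface. World frame = base frame: x ahead of the robot, y to its left, z up, the work surface at z = 0. Lengths are in m, angles in rad, forces in N, time in s.
With the tool pointing down it reaches from about 0.25 to 0.775 m from the base axis. Payload 4 kg.
Tool frame: the origin (TCP) lies at the very end of the fingers, on their centre line; the grasp point (between the pads) lies 19 mm behind it; z points along the fingers, y is the direction in which the jaws open and shut (so a half turn about z gives the same grasp; the last joint's range is limited). The gripper opens to 94 mm and grips with 3 to 60 N. Pads are 16 mm wide; open, the fingers measure 119 mm over their backs; the gripper's body (75 mm by 177 mm) begins 78 mm behind the grasp point.
Start: joints at [-1.296, 0.087, 1.371, -0, 1.684, -0.103], TCP at [0.203, -0.511, 0.206] pointing down, gripper open.
Joint ranges: [-3.1, 3.1], [-0.76, 2.03], [0.27, 2.55], [-1.08, 4.22], [0.17, 2.65], [-2.57, 2.57]. Speed limits (rad/s): [2.79, 2.79, 3.14, 3.14, 3.14, 3.14].

### API

Orientations are given as [roll, pitch, yaw] about the fixed x, y, z axes, in that order (R = Rz(yaw) Ry(pitch) Rx(roll)).
In Python, from bench import robot, snapshot, calibration gives the robot as it stands. The module is installed in compiled form; this text tells all that it offers.
- The arm moves only by the tool servo_tool, never from a script. Its argument "series" is text: rows parted by semicolons, each of 5 numbers parted by spaces: the closure, from -1 (fully open) to 1 (shut), then the shift along the tool's x, y, z in cm, then the turn about the tool's z in rad. A call has 1 to 20 rows; each row is the pose to reach, as a shift and turn from the pose commanded when the call began, along the tool's axes at that moment; what a row does not reach only later rows make up. A row lasts 1/12 s, in which the tool goes at most 41.7 mm and 7.16 degrees, less where a joint would pass 70% of its speed; a pose out of reach is approached as far as the arm can. A call with a gripper value outside its range is refused whole. The fingers move at their own pace and stop on an object; the grip force is fixed at half the most. Time passes only in rows, so rows that repeat a pose let the fingers close. It gives the time, the measured TCP pose, the force and the opening at its end, in the units of the state.
- robot.get_obs(): the state, without advancing time (a new reading comes with each control period).
- snapshot(name): name is "side" or "top" or "wrist"; returns (picture, depth): 480x640x3 uint8, red, green, blue; 480x640 float32, m along the optical axis (not along the pixel's ray), 0 where there is no reading.
- calibration(name): a dict with "fx", "fy", "cx", "cy" (pixels), "rvec" (rotation vector, rad) and "tvec" (3), from world to camera coordinates, as OpenCV has them; the wrist camera has in their place "tool_from_camera" (4x4, takes a point from camera to tool coordinates, whose origin is the TCP and whose axes are the flange's). Camera axes: x right, y down, z forward; pixel columns grow to the right and rows downward; lengths in m; the calibration is good to about 2 mm. The wrist camera is an equidistant fisheye: a pixel r from the principal point sees the ray r / f radians off the axis. A picture is of the moment at which its call begins: read the wrist's pose just before it. calibration takes no time and is no camera call.
- robot.close_job(): hands the job in, once; it reports no verdict.
The state is a dict: "time": time; "joint_positions": joint angles; "qvel": joint speeds; "joint_torque": joint torques, N m; "tool_pos": TCP position; "ee_rot": TCP orientation; "wrist_force": force on the tool from outside, world axes, zero at the start; "wrist_torque": the same for the moment, N m; "width": finger opening in m.
Only numpy, scipy, OpenCV 4.12 (cv2) and the standard library are available. Lean on these libraries where they do the work, as an engineer would, in place of code of your own. Each camera call takes 0.05 s, during which the arm holds its last target. There are 200 camera calls.

### The job

Make the dust box ready for a filter change: first shut the clear front sash (black handle on top) all the way down so that no dust gets out, then pinch the two orange catches of the filter cassette in the roof towards each other and lift the cassette straight up out of its socket. Finish while still holding it by its pinched catches, level and still, above its socket with at least 3 cm of clear air between its underside and the socket's rim, the sash still shut. Do not knock over or shift the clay bowl inside, the cup on the roof or the other things around.

Things in the scene. Friction and masses are not known exactly. Their poses are not given: they have to be found in the camera images.
- dust_box: Fixed bench dust box: grey tray, clear back and sides, white roof; 460 mm wide (y), 300 deep (x), roof top 200 mm above the table. Origin: centre of its underside; x from front (sash, towards the robot) to back, y to the left, z up. Two roof bays at y = +-105 mm, x = 0: one has the filter socket, one the blower, either way round. Front corner channels (x -154, y +-224 mm) are 306 mm high.
- sash (a joint): Height of the front sash, m: 0 fully down (shut), 0.10 fully up. Clear panel, blue frame, 420 mm wide, 165 mm high, 450 g, at x = -172 mm of the box; slides straight up and down. Friction keeps it where it is left: about 3 N moves it down, 12 N up. Once down it stays down.
- sash_handle (a point): Centre of the sash's handle: level black round bar, 12 mm thick, 130 mm long along the box's y, on two 10 mm posts 110 mm apart on the sash's top rail. 36 mm clear under the bar; free above, before and behind it. With the sash shut it is 238 mm above the table (38 mm above the roof) and it rises with the sash. Axes as the box's.
- socket: Fixed dark steel filter socket in one roof bay: rim 150 x 142 mm (x, y), opening 125 x 95 mm, 40 mm deep. Origin: centre of the opening at the rim's top face, 206 mm above the table; axes as the box's. Two steel keepers at y = +-57 to +-70 mm, 40 mm long (x), tops 17 mm above the rim; their lips reach over the bolts of the cassette's catches.
- cassette_grip (a point): Grip point of the grey filter cassette (loose, 250 to 490 g): midway between its two orange catches, 38 mm above the socket's rim when seated. y runs from catch to catch; seated, its axes are the box's. Between the catches a fixed grey block, 22 mm (y) x 34 mm (x), top 50 mm above the rim. The cassette comes out only with both catches pinched in.
- cassette_base (a point): Centre of the cassette's underside, 74 mm below the grip point, 36 mm below the socket's rim when seated. Body 120 x 92 mm (x, y); flange 138 x 104 mm, 5 mm thick, rests on the rim. Play in the opening 1.5 mm per side in y, 2.5 mm in x.
- catch_left (a joint): Travel of the orange catch on the cassette's +y side, m: 0 out (locked), 0.008 pinched fully in. Spring 3 N, rising to 8 N. Upright tab 28 mm long (x), 11 to 54 mm above the rim, outer face at y = 26 mm (52 mm over both tabs, 36 mm pinched in). Bolt at its foot, top 11.5 mm above the rim, tip at y = 61 mm, 4 mm under the keeper's lip.
- catch_right (a joint): The same for the mirror-image catch on the -y side, growing as it is pinched towards +y.
- blower: Blue round blower fixed in the other roof bay, plate 150 x 142 mm, housing 112 mm across, outlet to the back, top 255 mm above the table. Origin: centre of the bay, 206 mm above the table.
- clay_bowl: Unfired grey clay bowl, 110 mm across, 45 mm high, on the banding wheel inside the dust box. Origin: centre of its underside. Leave alone.
- test_cup: Small terracotta cup, 48 mm across, 45 mm high, on the roof's rear strip. Origin: centre of its underside. Leave alone.
- bucket: Grey bucket, 170 mm across, 150 mm high, on the table to the right. Origin: centre of its underside. Leave alone.
- bisque_mug: Pinkish bisque mug, 80 mm across, 85 mm high, on the plywood ware board on the left. Origin: centre of its underside. Leave alone.
- bisque_bowl: Pinkish bisque bowl, 130 mm across, 60 mm high, on the same board. Origin: centre of its underside. Leave alone.
- glaze_jar: Glass glaze jar with a white cap, 72 mm across, 90 mm high, front right. Origin: centre of its underside. Leave alone.
- brush: Brush lying on the table, front left. Origin: on the table under its middle. Leave alone.

How it is judged:
By the outcome, as a careful person would: the job done as asked, in the order asked, and still so for the second after the job is handed in, while the arm keeps its last pose, push and grip.
It also fails if it takes over 48 s, if anything falls off the work surface, if the arm or the gripper's body presses on something with over 40 N, if the wrist force passes 120 N, or if a joint passes its speed limit or range.

## Working session

There is one attempt and no reset: what is moved stays moved. The work goes in short steps, Python scripts to look and compute and a tool call to move; the robot and the scene stay as the last step left them, time stands still between calls to the robot, and variables do not carry over. Pictures are saved under pics/ and viewed, about 8 in all and at most 12, crops included, and the job is handed in when it is done.

Besides the shell and the picture viewer there is one more tool, called after ">>>" as name(argument=value, ...) on one line, values as JSON. servo_tool: Moves the arm, as the interface text tells. Its arguments: {"type":"object","properties":{"series":{"type":"string"}},"required":["series"]}

```bash
mkdir -p pics; cat > h.py <<'E'
import numpy as np, cv2
from bench import robot, snapshot, calibration
def cam(n):
    c=calibration(n); R=cv2.Rodrigues(np.array(c["rvec"],float))[0]; return c,R,np.array(c["tvec"],float)
def pts(n,d):
    "world point for each pixel from depth"
    c,R,t=cam(n); v,u=np.mgrid[:480,:640]
    p=np.stack([(u-c["cx"])/c["fx"]*d,(v-c["cy"])/c["fy"]*d,d],-1)
    return (p-t)@R
def onplane(n,u,v,z):
    c,R,t=cam(n); o=-R.T@t; r=R.T@np.array([(u-c["cx"])/c["fx"],(v-c["cy"])/c["fy"],1]); return o+r*(z-o[2])/r[2]
E
python3 - <<'E'
from h import *
for n in("top","side"):
    p,d=snapshot(n); np.savez(n+"0.npz",p=p,d=d); cv2.imwrite(f"pics/{n}0.png",p[...,::-1]); c,R,t=cam(n); print(n,c["fx"],-R.T@t)
o=robot.get_obs(); print(o)
E
```

```text
top 450.0521390702876 [ 0.47871614 -0.00276001  1.29486389]
side 529.2457326147734 [-0.26254078  0.75559103  1.29467681]
{'time': 0.1, 'joint_positions': array([-1.29607934e+00,  8.78867230e-02,  1.37207452e+00, -6.95403365e-06,
        1.68359550e+00, -1.03138671e-01]), 'qvel': array([-3.21696070e-03, -2.34368190e-03, -2.34374310e-03, -1.06222183e-03,
       -4.94538526e-05,  1.40696494e-03]), 'joint_torque': array([ 2.09942751e-03, -3.41251695e+01, -3.03301334e+01,  7.20406906e-02,
        3.03987076e-02, -9.32056923e-05]), 'tool_pos': array([ 0.20275211, -0.51074357,  0.20443265]), 'ee_rot': array([-3.13963829e+00, -1.95339729e-04,  3.77854696e-01]), 'wrist_force': array([ 0.72000364, -0.36951879,  0.00257628]), 'wrist_torque': array([ 0.01280001,  0.05882666, -0.0124784 ]), 'width': 0.09383921240115878}
```

View pics/top0.png

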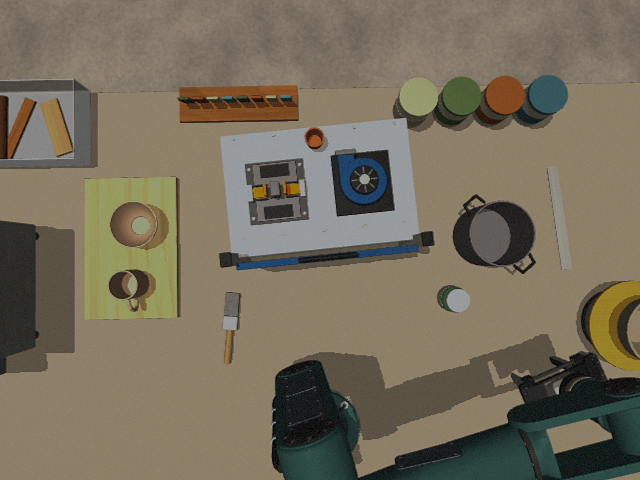

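View pics/side0.png

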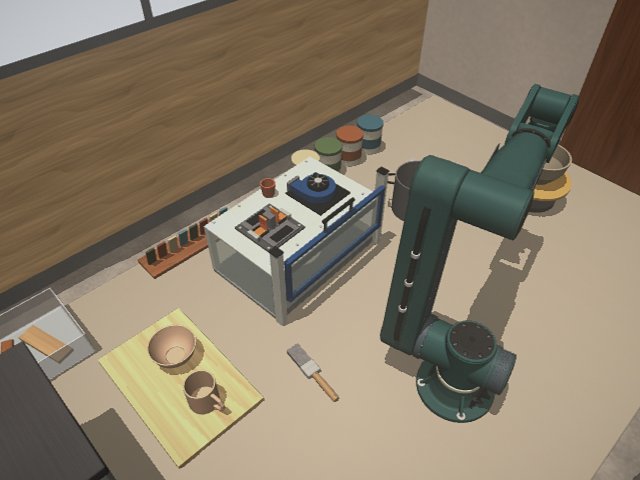

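The top view shows the box turned by a few degrees. The cassette is in the left bay with its orange catches at about (260,191) and (292,188), the blower is at (363,180), the sash handle at about (343,257) and the cup at (314,138). The side view shows the sash raised somewhat. Next I measure.

```bash
python3 - <<'E'
from h import *
f=np.load("top0.npz");p,d=f["p"],f["d"];W=pts("top",d)
hsv=cv2.cvtColor(p,cv2.COLOR_RGB2HSV)
# roof
m=((np.abs(W[...,2]-.2)<.012)&(hsv[...,1]<50)&(hsv[...,2]>120)).astype(np.uint8)
m[:, :200]=0;m[:,440:]=0
c=max(cv2.findContours(m,0,2)[0],key=cv2.contourArea);r=cv2.minAreaRect(c);b=cv2.boxPoints(r)
P=np.array([onplane("top",u,v,.2) for u,v in b]);print("roof",r,"\n",P.round(4),P.mean(0),"depth z",np.median(W[m>0][:,2]))
for i in range(4): e=P[(i+1)%4]-P[i];print(np.linalg.norm(e).round(4),np.degrees(np.arctan2(e[1],e[0])).round(2))
# orange
o=((hsv[...,0]<26)&(hsv[...,0]>8)&(hsv[...,1]>150)&(hsv[...,2]>120)).astype(np.uint8);o[:,:240]=0;o[:,310:]=0;o[:160]=0;o[220:]=0
n,l,s,ce=cv2.connectedComponentsWithStats(o)
for i in range(1,n):
    if s[i,4]>15:
        w=W[l==i]; t=w[w[:,2]>.24]; print("orange",s[i],ce[i],w.mean(0),len(t),t.mean(0) if len(t) else'',w[:,2].max())
# handle
h=((hsv[...,2]<60)&(W[...,2]>.2)).astype(np.uint8);h[:235]=0;h[275:]=0;h[:,:290]=0;h[:,:295]=0;h[:,400:]=0
n,l,s,ce=cv2.connectedComponentsWithStats(h)
for i in range(1,n):
    if s[i,4]>15:
        w=W[l==i]; print("dark",s[i],ce[i],np.median(w,0),w[:,2].max(),w.min(0),w.max(0))
bl=((hsv[...,0]>100)&(hsv[...,0]<125)&(hsv[...,1]>120)).astype(np.uint8);bl[:240]=0;bl[280:]=0
w=W[bl>0];w=w[w[:,2]>.15];print("blue rail",np.median(w,0),w.min(0),w.max(0)); a=np.polyfit(w[:,1],w[:,0],1);print(a)
f=np.load("side0.npz");p2,d2=f["p"],f["d"];W2=pts("side",d2);h2=cv2.cvtColor(p2,cv2.COLOR_RGB2HSV)
m=(h2[...,2]<70)&(W2[...,2]>.21)&(W2[...,0]>.2)&(W2[...,0]<.46)&(abs(W2[...,1])<.12)
m[:, :315]=0;m[:,370:]=0
w=W2[m];print("side handle",len(w),np.median(w,0),w.min(0),w.max(0))
print(onplane("top",314,138,.245))
y=p[115:275,210:440];cv2.imwrite("pics/crop.png",cv2.resize(y[...,::-1],None,fx=3.4,fy=3.4,interpolation=2))
E
```

```text
roof ((319.42218017578125, 187.3560028076172), (122.2229995727539, 188.76873779296875), 84.21761322021484) 
 [[ 0.7831  0.234   0.2   ]
 [ 0.8207 -0.2286  0.2   ]
 [ 0.5202 -0.2495  0.2   ]
 [ 0.4844  0.2085  0.2   ]] [ 0.65207417 -0.00891492  0.2       ] depth z 0.20004182902333134
0.4641 -85.35
0.3012 -176.01
0.4594 94.47
0.2997 4.89
orange [283 181   3  12  29] [284.10344828 186.24137931] [0.64630785 0.07347973 0.25924977] 29 [0.64630785 0.07347973 0.25924977] 0.26256656169236336
orange [252 183  15  15 133] [259.15789474 191.4887218 ] [0.64030171 0.13565704 0.22634395] 28 [0.64177369 0.11933514 0.26002236] 0.26290346533944303
orange [287 184  13  10 113] [292.81415929 188.55752212] [0.64701099 0.05573141 0.21745062] 0  0.22280089760807306
dark [298 252  61  12 360] [328.05 257.1 ] [ 0.48003405 -0.02319384  0.31046392] 1.2948638867244895 [ 0.46818605 -0.09298208  0.25591474] [0.49092865 0.04474725 1.29486389]
blue rail [ 0.48022124 -0.0216085   0.26426103] [ 0.4577394  -0.22919664  0.25911393] [0.5036728  0.18651513 1.29486389]
[-0.08107056  0.47891085]
  return _methods._mean(a, axis=axis, dtype=dtype,
  ret = um.true_divide(
Traceback (most recent call last):
ValueError: zero-size array to reduction operation minimum which has no identity
```

Everything I measured agrees:
- **Box:** the roof measures 460 x 300 mm, with its centre at (0.652, -0.009) and a yaw of 0.081 rad.
- **Cassette:** the midpoint of the tab tops is (0.644, 0.0964) at z 0.26. The box geometry predicts (0.6436, 0.0957).
- **Handle:** it sits at (0.480, -0.023), as predicted. Its top is at z 0.31, so the sash is about 66 mm up.

I'll push the bar down with closed fingers, with the jaws along the box's y. First I move up and across.

>>> servo_tool(series="1 0 0 -4 0;1 0 0 -8 0;1 0 0 -12 0;1 0 0 -16 0;1 2.7 -2.2 -16 0.02;1 5.5 -4.4 -16 0.04;1 8.2 -6.6 -16 0.06;1 10.9 -8.8 -16 0.08;1 13.7 -11 -16 0.1;1 16.4 -13.2 -16 0.12;1 19.1 -15.4 -16 0.14;1 21.9 -17.6 -16 0.16;1 24.6 -19.8 -16 0.18;1 27.3 -22 -16 0.2;1 30.1 -24.2 -16 0.22;1 32.8 -26.3 -16 0.24;1 35.6 -28.5 -16 0.26;1 38.3 -30.7 -16 0.28;1 41 -33 -16 0.297;1 43.76 -35.1 -16 0.297")

```text
time: 1.77
tool_pos: [0.4804, -0.0216, 0.3652]
ee_rot: [-3.142, 0.001, 0.081]
wrist_force: [0.2, -1.2, 0.2]
width: 0.0003
```

>>> servo_tool(series="1 0 0 2 0;1 0 0 4 0;1 0 0 5 0;1 0 0 5.5 0;1 0 0 6 0;1 0 0 6.5 0;1 0 0 7 0;1 0 0 7.5 0;1 0 0 8 0")

```text
time: 2.52
tool_pos: [0.4802, -0.0237, 0.2858]
ee_rot: [3.141, -0.001, 0.08]
wrist_force: [-1.0, 2.5, 3.2]
width: 0.0006
```

>>> servo_tool(series="1 0 0 0.6 0;1 0 0 1.2 0;1 0 0 1.8 0;1 0 0 2.4 0;1 0 0 3 0;1 0 0 3.4 0;1 0 0 3.7 0;1 0 0 4 0;1 0 0 4.2 0;1 0 0 4.3 0;1 0 0 4.3 0")

```text
time: 3.43
tool_pos: [0.4802, -0.0236, 0.2439]
ee_rot: [3.141, -0.002, 0.081]
wrist_force: [-2.2, 2.3, 6.5]
width: 0.0005
```

```bash
python3 - <<'E'
from h import *
o=robot.get_obs();print(o["tool_pos"],o["wrist_force"])
E
```

```text
[ 0.48022327 -0.02364116  0.24392744] [-2.18362081  2.30961728  6.49001001]
```

>>> servo_tool(series="1 0 0 0.1 0;1 0 0 0.2 0;1 0 0 0.3 0;1 0 0 0.3 0;1 0 0 0.3 0")

```text
time: 3.85
tool_pos: [0.4803, -0.0236, 0.2437]
ee_rot: [3.14, -0.004, 0.081]
wrist_force: [-5.1, 1.4, 15.1]
width: 0.0006
```

The force rises from 6 to 15 N with no further travel, and the handle top is at 0.2437 (0.244 predicted), so the sash is shut. Next I move above the cassette.

>>> servo_tool(series="1 0 0 -2 0;1 0 0 -5 0;1 0 0 -8 0;-0.5 0 0 -9 0;-0.5 3 -1.8 -9 0;-0.5 6 -3.7 -9 0;-0.5 9 -5.5 -9 0;-0.5 12 -7.4 -9 0;-0.5 15 -9.2 -9 0;-0.5 17.3 -10.6 -9 0;-0.5 17.3 -10.6 -9 0;-0.5 17.3 -10.6 -9 0")

```text
time: 4.85
tool_pos: [0.6447, 0.0963, 0.3256]
ee_rot: [3.141, 0.005, 0.082]
wrist_force: [-0.8, -0.4, 0.2]
width: 0.0573
```

```bash
python3 - <<'E'
from h import *
o=robot.get_obs();print(o["tool_pos"],o["ee_rot"],o["wrist_force"],o["width"])
p,d=snapshot("top");W=pts("top",d);np.savez("top1.npz",p=p,d=d)
a=p[110:280,200:440];a=cv2.resize(a[...,::-1],None,fx=3.3,fy=3.3)
cv2.imwrite("pics/top1.png",a)
p,d=snapshot("wrist");np.savez("wr1.npz",p=p,d=d);cv2.imwrite("pics/wr1.png",p[...,::-1])
c=calibration("wrist");print(c);print(d[d>0].min())
E
```

```text
[0.64468116 0.09634927 0.32560344] [3.14066005 0.00543822 0.08158407] [-0.81837603 -0.44392038  0.1954829 ] 0.057316335088189146
{'fx': 371.64829954431775, 'fy': 371.64829954431775, 'cx': 320.43494324791664, 'cy': 246.02225724668563, 'tool_from_camera': array([[-2.33336212e-04, -9.59093550e-01, -2.83089222e-01,
         8.41116907e-02],
       [ 9.99999766e-01, -4.16385078e-05, -6.83180133e-04,
         6.89488373e-06],
       [ 6.43446246e-04, -2.83089315e-01,  9.59093335e-01,
        -1.79230512e-01],
       [ 0.00000000e+00,  0.00000000e+00,  0.00000000e+00,
         1.00000000e+00]])}
0.05025244
```

View pics/wr1.png

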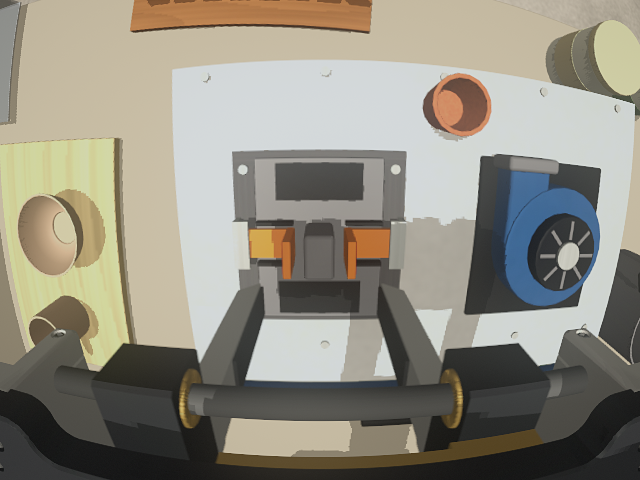

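View pics/top1.png

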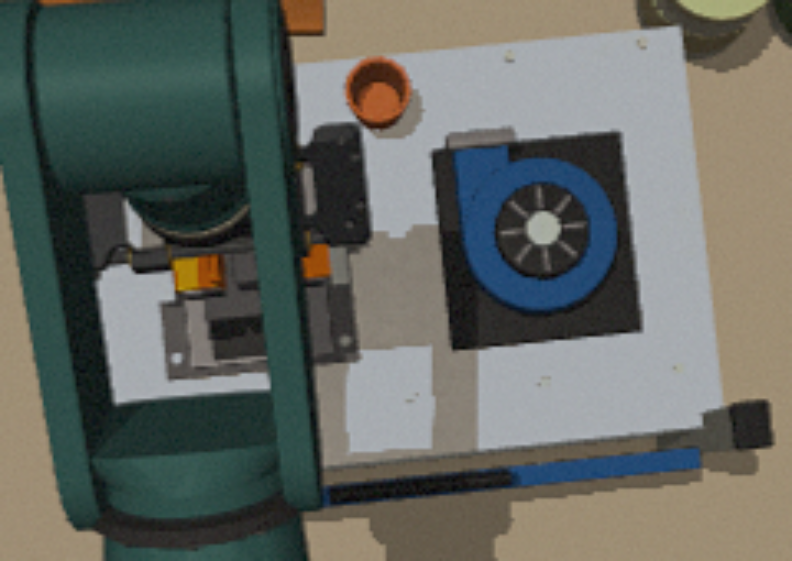

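The wrist view shows the tabs at u≈287 and 351, v 230–278, with the block between them at 319, so the fingers straddle them symmetrically. The top view shows the sash down, its handle near the roof edge and the cup in place. Next comes a precise centring check.

```bash
python3 - <<'E'
from h import *
f=np.load("wr1.npz");p,d=f["p"],f["d"];c=calibration("wrist")
v,u=np.mgrid[:480,:640];a=(u-c["cx"])/c["fx"];b=(v-c["cy"])/c["fy"];r=np.hypot(a,b)+1e-9
ray=np.stack([a/r*np.tan(r),b/r*np.tan(r),np.ones_like(r)],-1)
T=c["tool_from_camera"];P=(ray*d[...,None])@T[:3,:3].T+T[:3,3]
z=.3256-P[...,2]
hsv=cv2.cvtColor(p,cv2.COLOR_RGB2HSV);o=(hsv[...,0]<26)&(hsv[...,0]>5)&(hsv[...,1]>150)&(v>215)&(v<290)&(u>240)&(u<400)
for s in(u<320,u>320):
    w=P[o&s&(abs(z-.26)<.003)];print(len(w),w.min(0).round(4),w.max(0).round(4),w.mean(0).round(4))
m=(abs(z-.256)<.003)&(v>215)&(v<290)&(u>300)&(u<340)
w=P[m];print("block",len(w),np.percentile(w,2,0),np.percentile(w,98,0))
m=(abs(z-.223)<.003)&(v>200)&(v<290)&(u>220)&(u<420)&(hsv[...,1]<60)
for s in(u<320,u>320): w=P[m&s];print("keeper",len(w),np.percentile(w,3,0).round(4),np.percentile(w,97,0).round(4))
E
```

```text
270 [-0.0129 -0.0272  0.0659] [ 0.015  -0.0211  0.0686] [ 0.0011 -0.0243  0.0674]
294 [-0.0129  0.0185  0.0652] [0.015  0.0246 0.0686] [0.0013 0.0215 0.0675]
block 1130 [-0.01346301 -0.01123917  0.07014587] [0.01672872 0.00798377 0.07250056]
keeper 710 [-0.0174 -0.0708  0.1029] [ 0.0201 -0.0585  0.1054]
keeper 688 [-0.0175  0.0554  0.1031] [0.0203 0.0673 0.1054]
```

>>> servo_tool(series="-0.5 0 -0.1 1 0;-0.5 0 -0.1 3 0;-0.5 0 -0.1 5 0;-0.5 0 -0.1 6.5 0;-0.5 0 -0.1 7.5 0;-0.5 0 -0.1 8.5 0;-0.5 0 -0.1 9.3 0;-0.5 0 -0.1 9.8 0;-0.5 0 -0.1 9.9 0;-0.5 0 -0.1 9.9 0")

```text
time: 5.78
tool_pos: [0.644, 0.097, 0.2307]
ee_rot: [3.141, -0.0, 0.081]
wrist_force: [-0.5, -0.3, 0.4]
width: 0.0706
```

```bash
python3 - <<'E'
from h import *
p,d=snapshot("wrist");cv2.imwrite("pics/wr2.png",cv2.resize(p[190:370,200:440,::-1],None,fx=2.5,fy=2.5))
o=robot.get_obs();print(o["tool_pos"],o["ee_rot"],o["wrist_force"],o["width"])
E
```

```text
[0.64417589 0.0970315  0.23111765] [ 3.14145569e+00 -1.06850910e-03  8.07699452e-02] [ 0.36476685 -0.38803622 -1.37488063] 0.07036747447486265
```

View pics/wr2.png

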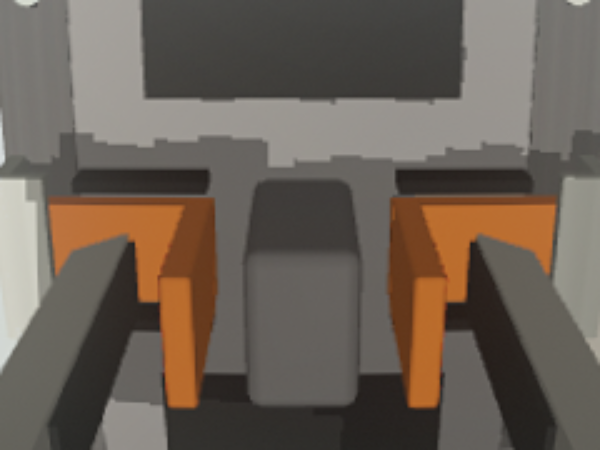

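The view is symmetric: the block is at crop column 303 and the finger edges at 130 and 475 (middle 302). I lower 5 mm more and pinch.

>>> servo_tool(series="-0.5 0 0 0.3 0;-0.5 0 0 0.5 0;0 0 0 0.5 0;0.2 0 0 0.5 0;1 0 0 0.5 0;1 0 0 0.5 0;1 0 0 0.5 0;1 0 0 0.5 0;1 0 0 0.5 0;1 0 0 0.5 0;1 0 0 0.5 0;1 0 0 0.5 0")

```text
time: 6.83
tool_pos: [0.6441, 0.0969, 0.2258]
ee_rot: [3.141, -0.001, 0.081]
wrist_force: [0.3, -1.0, 2.2]
width: 0.0349
```

The width is 35 mm, so both catches are fully pinched in. I lift slowly at first.

>>> servo_tool(series="1 0 0 -0.2 0;1 0 0 -0.4 0;1 0 0 -0.7 0;1 0 0 -1 0;1 0 0 -1.3 0;1 0 0 -1.3 0")

```text
time: 7.33
tool_pos: [0.6442, 0.0971, 0.2392]
ee_rot: [3.142, -0.001, 0.081]
wrist_force: [0.2, 0.6, -4.2]
width: 0.0347
```

The load is 4.2 N, which is just the cassette's weight, so it is not caught.

>>> servo_tool(series="1 0 0 -0.5 0;1 0 0 -1 0;1 0 0 -1.5 0;1 0 0 -2 0;1 0 0 -2.5 0;1 0 0 -3 0;1 0 0 -3.5 0;1 0 0 -4 0;1 0 0 -4.5 0;1 0 0 -5 0;1 0 0 -5.5 0;1 0 0 -6 0;1 0 0 -6.5 0;1 0 0 -7 0;1 0 0 -7.4 0;1 0 0 -7.7 0;1 0 0 -7.8 0;1 0 0 -7.8 0;1 0 0 -7.8 0;1 0 0 -7.8 0")

```text
time: 9.0
tool_pos: [0.6438, 0.097, 0.316]
ee_rot: [3.142, 0.001, 0.081]
wrist_force: [-0.4, 0.2, -2.9]
width: 0.0346
```

```bash
python3 - <<'E'
from h import *
p,d=snapshot("side");cv2.imwrite("pics/side2.png",cv2.resize(p[130:340,180:460,::-1],None,fx=2.7,fy=2.7))
W=pts("side",d);h=cv2.cvtColor(p,cv2.COLOR_RGB2HSV)
np.savez("side2.npz",p=p,d=d)
p,d=snapshot("wrist");cv2.imwrite("pics/wr3.png",p[...,::-1])
o=robot.get_obs();print(o["tool_pos"],o["ee_rot"],o["wrist_force"],o["wrist_torque"],o["width"],abs(o["qvel"]).max())
E
```

```text
[0.64383575 0.09704762 0.31604055] [3.14147326e+00 7.28016837e-04 8.08098549e-02] [ 0.72046578 -0.48012592 -3.95673981] [ 0.04990032 -0.00424331  0.00784296] 0.0346185891138759 0.0025681193025097787
```

View pics/side2.png

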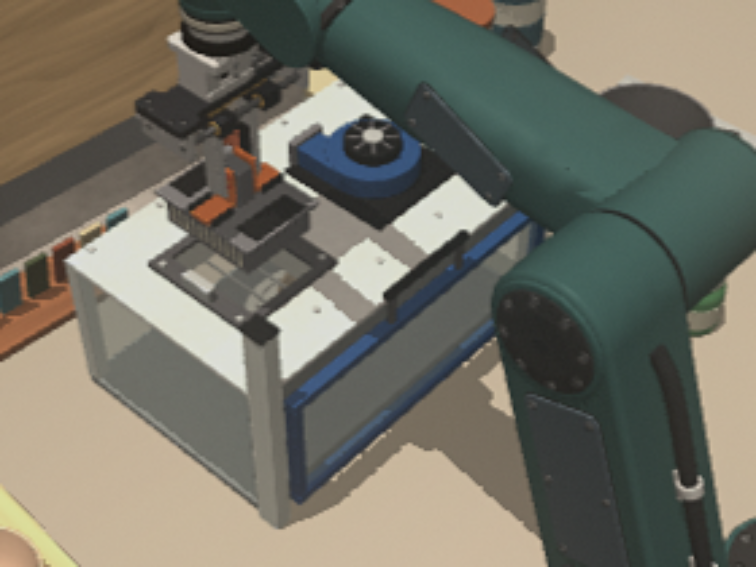

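View pics/wr3.png

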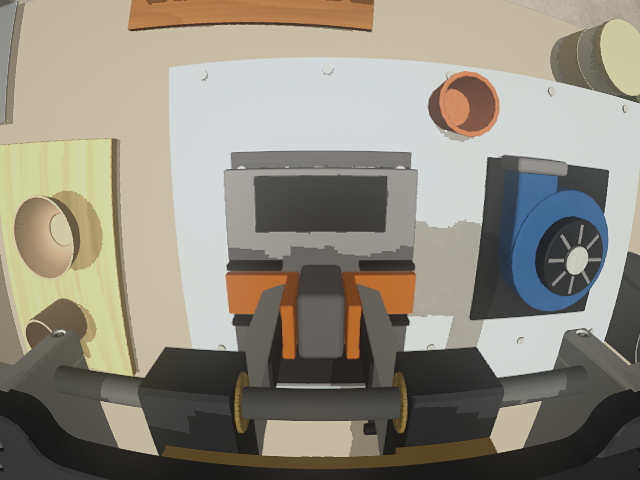

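The side view shows the cassette held level and clear above the empty socket, with the sash down. The wrist view shows it straight, both orange catches pinched against the block, and the cup at (465,103) where it was. I do one numeric check of the sash height and the cassette's level, then hand in.

```bash
python3 - <<'E'
from h import *
p,d=snapshot("top");W=pts("top",d);h=cv2.cvtColor(p,cv2.COLOR_RGB2HSV);v,u=np.mgrid[:480,:640]
m=(h[...,0]>100)&(h[...,0]<125)&(h[...,1]>120)&(v>240)&(v<280)&(u<430)
print("rail top z",np.median(W[m][:,2]),"(shut: ~.196; was .264)")
p,d=snapshot("wrist");c=calibration("wrist");o=robot.get_obs()
a=(u-c["cx"])/c["fx"];b=(v-c["cy"])/c["fy"];r=np.hypot(a,b)+1e-9
T=c["tool_from_camera"];P=(np.stack([a/r*np.tan(r),b/r*np.tan(r),np.ones_like(r)],-1)*d[...,None])@T[:3,:3].T+T[:3,3]
z=o["tool_pos"][2]-P[...,2]
m=(v>170)&(v<265)&(u>228)&(u<412)&(z>.27)&(z<.32);q=P[m];zz=z[m]
k=abs(zz-np.median(zz))<.004
A=np.c_[q[k][:,:2],np.ones(k.sum())];s=np.linalg.lstsq(A,zz[k],rcond=None)[0]
print("cassette top face z",np.median(zz),"tilt deg about y,x",np.degrees(s[:2]),k.sum())
t=(h[...,2]<70);print(o["time"],o["wrist_force"],o["width"])
E
```

```text
rail top z 0.19603463927828818 (shut: ~.196; was .264)
cassette top face z 0.3016712421596428 tilt deg about y,x [ 0.85723884 -0.02634439] 16865
9.2 [-0.0872691   0.07678899 -3.97292932] 0.03451115551327379
```

```bash
python3 -c "
from bench import robot
print(robot.close_job())"
```

```text
the job is handed in; nothing more can be done
None
```

The job is handed in at about 9.2 s: the sash is shut, and the cassette is held level above its socket by its pinched catches.

- **Sash:** I pushed its bar down with closed fingers until it hit the stop. There the force rose from 6 to 15 N with no further travel. At the end the top of its frame measured z 0.196 m, down from 0.264 m, which matches fully shut.
- **Cassette:** I pinched both catches to 35 mm over the tabs and lifted it 90 mm straight up. That puts its underside about 54 mm above the rim.
- **Last checks:** The arm was still and the load steady at about 4 N. The tool was vertical. Tilt measured 0.03° along the jaw direction and 0.9° across it; the 0.9° may be real or camera calibration error.
- **Surroundings:** The cup and the other things on the roof looked unmoved in the last views. I did not measure the clay bowl inside or the things on the table separately, but nothing came near them.

No check failed. The wrist and top cameras disagreed by 1–2 mm on the cassette's centre. I settled that with a close-up before pinching, which showed the fingers centred.

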